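# Take the manifold gauge out of the sliding-door cabinet

## Task

Slide the clear acrylic door on top of the plywood cabinet fully open and leave it open. Lift the copper manifold gauge up off its peg inside and stand it upright in the middle of the black rubber mat, setting it down gently, and leave the other things on the bench and in the cabinet where they are.

Things in the scene. Friction and masses are not known exactly. Their poses are not given: they have to be found in the camera images.
- cabinet: Fixed low green-painted plywood cabinet, 204 (x) x 436 (y) x 168 mm high, walls and floor 12 mm. Origin: centre of underside; x to its back, y to its left seen from the robot, z up. Left half (+y): open-topped bay 180 (x) x 200 mm (y) inside, centred at y = +106 mm, under the sliding door; right half has a fixed plywood roof. Rails on the front and back top edges reach 178 mm up.
- door (a joint): Travel of the clear acrylic door in m: 0 shut (over the left bay), 0.205 fully open at its stop (over the right half). It slides level along the cabinet's -y; friction about 2 N, no spring, stays where left. Panel 186 (x) x 206 mm (y), 6 mm thick, its top 174 mm above the bench.
- door_handle (a point): Middle of the grip bar of the door's aluminium handle, 212 mm above the bench. The bar is 12 mm thick, 90 mm long, along the cabinet's x (across the slide), on two end posts; its centre is 38 mm above the panel, 50 mm right (-y) of the middle of the door. Axes as the cabinet's.
- peg (a point): Point on top of the steel peg where the gauge hangs, 147 mm above the bench, 34 mm from the inside of the back wall. The peg is 9 mm thick, 52 mm long, level, and sticks out from that wall along the cabinet's -x. Its free end turns up to 6 mm above the peg's top; the upturn's outer face is 18 mm nearer the front than this point. Axes as the cabinet's.
- gauge: Loose copper manifold gauge, about 0.4 kg, 132 mm tall. Origin: centre of its flat underside; z up, dial faces -x. Block 40 (x) x 80 (y) x 26 mm high, with pipe stubs 100 mm long in y; on it a round steel dial case 64 mm across, 28 mm thick, top at 84 mm; a bail above. Hangs facing the cabinet's front, underside 25 mm above the bench, 13 mm above the cabinet floor. Stands stably on its block.
- gauge_bail (a point): Middle of the top of the gauge's steel bail (square inverted U), 132 mm above its underside; axes as the gauge's. Legs: 44 mm over their outer faces along y (can be pinched there from above), 28 mm between, 14 mm thick in x. The crossbar's underside (at 122 mm) rests on the peg; 38 mm free below it to the dial case, so it rises at most 29 mm before it must come forward off the peg.
- mat: Fixed square black rubber mat, 160 by 160 mm, 3 mm thick, on the bench to the left of the cabinet. Origin: centre of its underside.
- tee: Bystander: brass tee fitting, 68 mm long, 34 mm high, loose on the floor of the cabinet's bay near its front wall. Origin under the middle of its run.
- mandrel: Bystander: polished steel mandrel, 170 mm long, 24 mm thick, lying on the bench in front of the cabinet. Origin under its middle; lies along its y.
- case: Bystander: gray nylon case, 130 by 190 by 53 mm, on the bench to the right. Origin: centre of its underside.
- spanner: Bystander: steel wrench, 180 mm long, flat on the bench on the robot's side. Lies along its x.
- driver: Bystander: screwdriver, 190 mm long, on the bench to the right. Lies along its x.
- oil: Bystander: white plastic bottle, 60 mm across, 150 mm high, standing on the bench beyond the mat or to its left. Origin: centre of its underside.
- jar: Bystander: amber glass jar, 72 mm across, 80 mm high, standing on the bench beyond the mat or to its left. Origin: centre of its underside.
Not all that is in view belongs to the job. There is more than one size of the mat; the job needs the smaller.

How it is judged:
By the outcome, as a careful person would: the job done as asked, in the order asked, and still so for the second after the job is handed in, with the robot touching nothing.
It also fails if it takes over 58 s, if anything falls off the work surface, if the arm or the gripper's body presses on something with over 40 N, if the wrist force passes 120 N, or if a joint passes its speed limit or range.

## Robot

A 7-joint arm with a two-finger parallel gripper is mounted at the origin on the work surface. World frame = base frame: x ahead of the robot, y to its left, z up, the work surface at z = 0. Lengths are in m, angles in rad, forces in N, time in s.
With the tool pointing down it reaches from about 0.425 to 0.95 m from the base axis. Payload 4.7 kg.
Tool frame: the origin (TCP) lies midway between the tips of the shut fingers; the grasp point (between the pads) lies bot.pinch_z behind it (bot.pinch_z is the distance from the TCP to the grasp point, in m); z points along the fingers, x is the direction in which the jaws open and shut, and the axes are right-handed (so a half turn about z gives the same grasp; the last joint's range is limited). The gripper opens to 85 mm and grips with 20 to 120 N. Pads are 22 mm wide; open, the fingers measure 114 mm over their backs; the gripper's body (76 mm by 85 mm) begins 54 mm behind the grasp point. The pads swing forward as they close: fully open they stand 13 mm farther back than shut.
Start: joints at [1.152, 0.469, -0.049, 1.532, 0.024, 1.141, -0.082], TCP at [0.257, -0.624, 0.231] pointing down, gripper open.
Joint ranges: [-2.59, 2.59], [-0.33, 1.99], [-1.39, 1.29], [0.1, 2.45], [-1.04, 4.18], [0.21, 1.99], [-2.66, 2.66]. Speed limits (rad/s): [2.57, 2.57, 3.14, 3.14, 3.14, 3.14, 3.14].

## Interface

Orientations are given as a unit quaternion [x, y, z, w].
In Python, from station import bot, read_camera, masks_of, landmark_of gives the robot as it stands.
- The arm moves only by the tool drive_tool, never from a script. Its argument "commands" is a list of rows, each an object of numbers: "tx", "ty", "tz": the shift along the tool's x, y, z in mm; "spin": the turn about the tool's z in degrees; "hand": the finger opening in mm, from 0 to 85.4. In form: [{"tx": .., "ty": .., "tz": .., "spin": .., "hand": ..}, ...]. A call has 1 to 20 rows; each row shifts and turns the commanded pose from where the row before left it, along the tool's axes as they then stand; what a row does not reach is not made up. A row lasts 1/10 s, in which the tool goes at most 50 mm and 8.59 degrees, less where a joint would pass 70% of its speed; a pose out of reach is approached as far as the arm can. A call is refused whole if a number of a shift passes 50 or a number of a turn 8.59, either way. A call with a gripper value outside its range is refused whole. The fingers move at their own pace and stop on an object; "squeeze" is the grip in N (left out, the last holds). Time passes only in rows, so rows that do not move let the fingers close. It gives the time, the measured TCP pose, the force and the opening at its end, in the units of the state.
- bot.read_state(): the state, without advancing time (a new reading comes with each control period).
- read_camera(name): name is "side" or "top"; returns a dict with "img" (420x560x3 uint8, blue, green, red), "vertical_fov" (degrees; the focal length in pixels is half the picture's height over the tangent of half this angle, whatever the lens; pixels are square), "cx", "cy" (the principal point, pixels), "k1" (the pictures are not rectified: a ray, as slopes to the right and down, at radius r is drawn at 1 + k1 r^2 times it, then the intrinsics apply), "R" (3x3) and "t" (3): a world point X has camera coordinates R X + t. Camera axes: x right, y down, z forward; pixel columns grow to the right and rows downward; lengths in m; the calibration is good to about 2 mm. A picture is of the moment at which its call begins. There is no depth.
- bot.hand_in(): hands the job in, once; it reports no verdict.
Trained networks look in a picture, given as the dict that the camera call returned (one of the last four; its "shot" number tells which), for a name from the list of things; names that differ only in an ending like _2 or _b are one class to them, and where a whole thing is asked for, a point or a joint stands for the part that bears it (a point fixed in the world has none). Each returns a list of dicts, best first, with "score" (0 to 1); they miss things now and then, are a little off and sometimes report something else, mostly with a low value. They report only what shows in the picture. A call takes as long as a camera call. They do not tell look-alikes from the thing itself.
- masks_of(picture, target): "pixels" (420x560 bool, what is visible of it) and "position" ([row, column] as shares, 0 to 1, of the picture: columns of its width, rows of its height, amid what is visible of it).
- landmark_of(picture, target): "position" ([row, column] as shares, 0 to 1, of the picture: columns of its width, rows of its height: a listed point, or the origin of a listed thing).
The state is a dict: "clock": time; "joint_pos": joint angles; "dq": joint speeds; "effort": joint torques, N m; "eef_pos": TCP position; "tool_rot": TCP orientation; "ft_force": force on the tool from outside, world axes, zero at the start; "ft_torque": the same for the moment, N m; "opening": finger opening in m.
Only numpy, scipy, OpenCV 4.12 (cv2) and the standard library are available. Lean on these libraries where they do the work, as an engineer would, in place of code of your own. Each camera call takes 0.05 s, during which the arm holds its last target. There are 200 camera calls.

## Working session

There is one attempt and no reset: what is moved stays moved. The work goes in short steps, Python scripts to look and compute and a tool call to move; the robot and the scene stay as the last step left them, time stands still between calls to the robot, and variables do not carry over. Pictures are saved under pics/ and viewed, about 8 in all and at most 12, crops included, and the job is handed in when it is done.

Besides the shell and the picture viewer there is one more tool, called after "Request:" as name(argument=value, ...), one argument or row to a line, values as JSON. drive_tool: Moves the arm, as the interface text tells. Its arguments: {"type":"object","properties":{"commands":{"type":"array","items":{"type":"object","properties":{"tx":{"type":"number"},"ty":{"type":"number"},"tz":{"type":"number"},"spin":{"type":"number"},"hand":{"type":"number"}}}},"squeeze":{"type":"number"}},"required":["commands"]}

```bash
mkdir -p pics; cat > h.py <<'E'
import numpy as np, cv2
from station import bot, read_camera, masks_of, landmark_of
def cam(p):
    f=p["img"].shape[0]/2/np.tan(np.radians(p["vertical_fov"])/2)
    return f
def ray(p,px):
    f=cam(p); d=np.array([(px[0]-p["cx"])/f,(px[1]-p["cy"])/f]); s=d.copy()
    for _ in range(30): s=d/(1+p["k1"]*(s@s))
    R=np.array(p["R"]);t=np.array(p["t"])
    return -R.T@t, R.T@np.array([s[0],s[1],1.])
def atz(p,px,z):
    o,d=ray(p,px); return o+d*(z-o[2])/d[2]
def proj(p,X):
    c=np.array(p["R"])@np.array(X)+np.array(p["t"]); s=c[:2]/c[2]; s=s*(1+p["k1"]*(s@s)); return s*cam(p)+[p["cx"],p["cy"]]
def px(r): return np.array([r["position"][1]*560,r["position"][0]*420])
def tri(a,pa,b,pb):
    o1,d1=ray(a,pa);o2,d2=ray(b,pb)
    A=np.stack([d1,-d2],1);s=np.linalg.lstsq(A,o2-o1,rcond=None)[0]
    p,q=o1+d1*s[0],o2+d2*s[1]; return (p+q)/2,np.linalg.norm(p-q)
E
python3 - <<'E'
from h import *
P={n:read_camera(n) for n in("top","side")}
for n in P: cv2.imwrite(f"pics/{n}0.png",P[n]["img"]); print(n,-np.array(P[n]["R"]).T@P[n]["t"])
Z=dict(cabinet=0,door_handle=.212,peg=.147,gauge=.025,gauge_bail=.157,mat=0,tee=.012,mandrel=0,case=0,oil=0,jar=0)
for k,z in Z.items():
    for n in P:
        for r in landmark_of(P[n],k)[:3]:
            print(k,n,round(r["score"],2),px(r).round(1),atz(P[n],px(r),z).round(4))
s=bot.read_state();print(s,bot.pinch_z)
E
```

```text
top [1.81815452e-01 1.00089137e-03 1.66451426e+00]
side [-0.07252907  0.5575509   1.0511309 ]
cabinet side 0.95 [271.4 209. ] [ 0.5631 -0.0965  0.    ]
door_handle top 0.8 [309.4 179.1] [ 0.5562 -0.0633  0.212 ]
door_handle side 0.66 [265.2 166.7] [ 0.5668 -0.0775  0.212 ]
peg top 0.79 [287.5 161.4] [ 0.6276 -0.0015  0.147 ]
peg side 0.75 [238.  187.3] [ 6.144e-01 -1.000e-04  1.470e-01]
peg side 0.2 [133.5 369.7] [0.3759 0.5555 0.147 ]
gauge side 0.41 [242.4 210.6] [ 0.616  -0.0091  0.025 ]
gauge_bail side 0.43 [275.3 206.2] [ 0.467  -0.0147  0.157 ]
mat top 0.8 [161.6 304.6] [0.2059 0.3965 0.    ]
mat top 0.64 [182. 215.] [0.4933 0.3397 0.    ]
mat side 0.95 [241.2 387. ] [0.2102 0.3924 0.    ]
mat side 0.87 [186.9 303.4] [0.4959 0.3366 0.    ]
tee top 0.23 [447.5 243.8] [ 0.3952 -0.5112  0.012 ]
mandrel top 0.71 [356.7 256.4] [ 0.3583 -0.22    0.    ]
mandrel side 0.62 [340.7 217. ] [ 0.3621 -0.2304  0.    ]
case side 0.77 [377.1 170.9] [ 0.3968 -0.5082  0.    ]
oil top 0.6 [186.8 152.5] [0.7038 0.3314 0.    ]
oil side 0.72 [144.4 261.6] [0.7095 0.3356 0.    ]
oil side 0.35 [266.5 166. ] [ 0.7274 -0.2442  0.    ]
jar top 0.58 [111.4 230.6] [0.4423 0.5719 0.    ]
jar side 0.78 [133.4 369.1] [0.4503 0.5545 0.    ]
{'clock': 1.2, 'joint_pos': array([ 1.15210538,  0.46859703, -0.04862541,  1.53251413,  0.02407434,
        1.14098627, -0.08228993]), 'dq': array([ 0.0001765 , -0.00064188,  0.00116329,  0.00102911,  0.00094977,
       -0.00140673,  0.00104739]), 'effort': array([ 1.05712027e-04, -5.10172677e+01, -4.61782899e-02, -2.38015187e+01,
        1.09604324e-02,  9.27731417e-04,  3.36958216e-06]), 'eef_pos': array([ 0.25656488, -0.62435357,  0.23133093]), 'tool_rot': array([ 8.30669892e-01, -5.56765235e-01,  5.26259407e-05, -1.01401950e-05]), 'ft_force': array([-0.63984026, -0.87788503, -0.87149942]), 'ft_torque': array([-0.01068299, -0.0110005 , -0.02644013]), 'opening': 0.08545342063111312} 0.0187
```

```bash
python3 - <<'E'
from h import *
a=cv2.imread("pics/top0.png");b=cv2.imread("pics/side0.png")
c=np.hstack([cv2.resize(a[80:360,90:470],(760,560))]);cv2.imwrite("pics/c1.png",c)
c=cv2.resize(b[120:400,90:450],(720,560));cv2.imwrite("pics/c2.png",c)
E
```

```text
(no output)
```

View pics/c1.png

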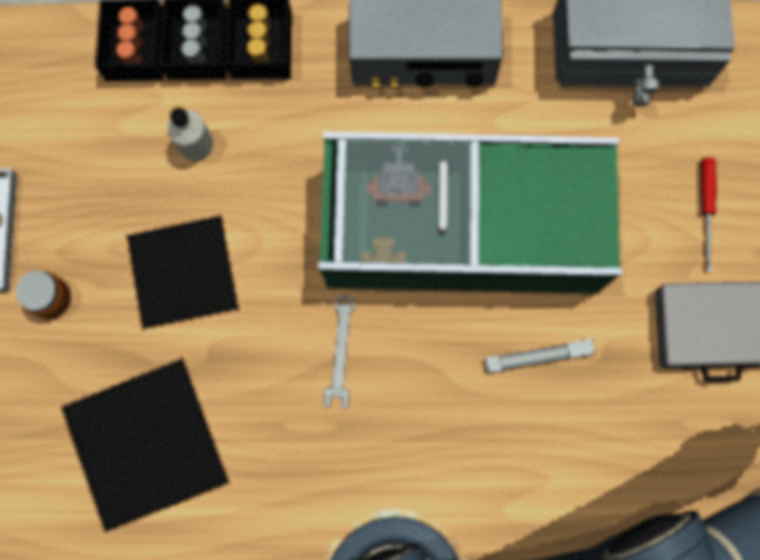

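View pics/c2.png

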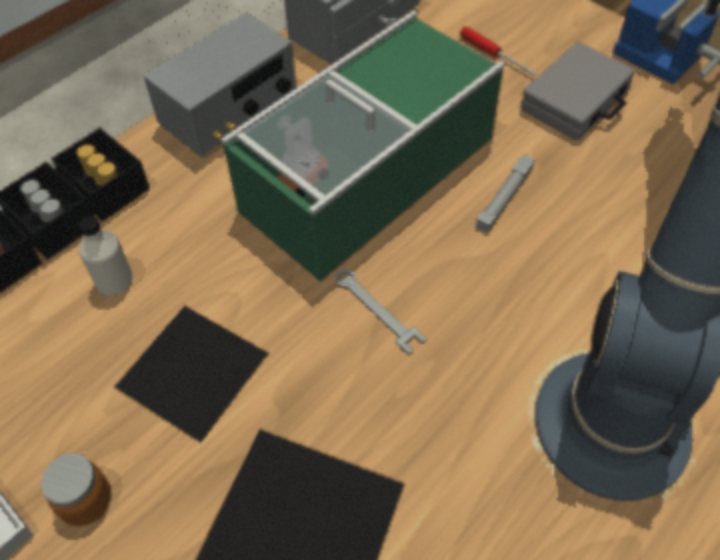

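The smaller mat is at top pixel (182,215), about (0.494, 0.338). The larger one, at (162,305), is the look-alike: in c1 its sides are clearly longer. Next I fit the cabinet, handle and mat.

```bash
python3 - <<'E'
from h import *
from scipy.optimize import least_squares
P={n:read_camera(n) for n in("top","side")}
C=np.array([[.102,.218],[.102,-.218],[-.102,.218],[-.102,-.218]])
T=np.array([[324,132],[618,139],[320,267],[621,271]])/2+[90,80]
S=np.array([[228,138],[413,14],[318,208],[500,66]])/2+[90,120]
def W(q,l,z): c,s=np.cos(q[2]),np.sin(q[2]); return np.array([q[0]+c*l[0]-s*l[1],q[1]+s*l[0]+c*l[1],z])
def f(q,w="ts"):
    e=[]
    for l,t,s in zip(C,T,S):
        if "t" in w:e.append(proj(P["top"],W(q,l,.178))-t)
        if "s" in w:e.append(proj(P["side"],W(q,l,.178))-s)
    return np.ravel(e)
for w in("ts","t","s"):
    r=least_squares(f,[.56,-.1,0],args=(w,)); print(w,r.x.round(4),np.degrees(r.x[2]).round(2),np.abs(r.fun).max().round(1))
q=least_squares(f,[.56,-.1,0]).x
print("handle",W(q,[0,.056],.212),"peg",W(q,[.056,.106],.147), "bail?", W(q,[.056,.106],.157))
for n in P:
    for r in masks_of(P[n],"mat")[:3]:
        m=r["pixels"].astype(np.uint8); c=max(cv2.findContours(m,0,1)[0],key=cv2.contourArea)
        k=cv2.boxPoints(cv2.minAreaRect(c)) if n=="top" else cv2.approxPolyDP(c,6,True)[:,0].astype(float)
        g=np.array([atz(P[n],p,.003) for p in k]); print(n,round(r["score"],2),g[:,:2].round(3).tolist(),g.mean(0).round(4),np.linalg.norm(g-np.roll(g,1,0),axis=1).round(3))
    for tgt in("gauge","door_handle","gauge_bail"):
      for r in masks_of(P[n],tgt)[:2]: print(n,tgt,round(r["score"],2),px(r),r["pixels"].sum())
print("top proj handle,peg",proj(P["top"],W(q,[0,.056],.212)),proj(P["top"],W(q,[.056,.106],.147)))
R=cv2.Rodrigues
from scipy.spatial.transform import Rotation as Ro
print(Ro.from_quat(bot.read_state()["tool_rot"]).as_matrix().round(3))
E
```

```text
ts [ 0.5601 -0.1136 -0.0175] -1.0 2.9
t [ 0.5606 -0.1119 -0.021 ] -1.2 1.0
s [ 0.5602 -0.1163 -0.0124] -0.71 2.8
handle [ 0.56104358 -0.05762267  0.212     ] peg [ 0.61790819 -0.00860822  0.147     ] bail? [ 0.61790819 -0.00860822  0.157     ]
top 0.77 [[0.556, 0.442], [0.589, 0.279], [0.429, 0.243], [0.397, 0.403]] [0.4926 0.342  0.003 ] [0.165 0.166 0.164 0.163]
top 0.77 [[0.273, 0.542], [0.353, 0.339], [0.156, 0.256], [0.076, 0.455]] [0.2146 0.3979 0.003 ] [0.215 0.218 0.214 0.214]
top 0.23 [[0.467, -0.418], [0.475, -0.626], [0.315, -0.624], [0.308, -0.418]] [ 0.3912 -0.5214  0.003 ] [0.158 0.209 0.16  0.206]
top gauge 0.62 [183.008 145.194] 434
top door_handle 0.87 [293.72  181.188] 4409
side 0.86 [[0.354, 0.338], [0.275, 0.532], [0.234, 0.518], [0.101, 0.394], [0.158, 0.256]] [0.2244 0.4077 0.003 ] [0.212 0.209 0.043 0.182 0.15 ]
side 0.72 [[0.586, 0.286], [0.55, 0.435], [0.404, 0.4], [0.437, 0.251]] [0.4941 0.3431 0.003 ] [0.153 0.153 0.151 0.152]
side 0.43 [[0.527, 0.557], [0.488, 0.595], [0.418, 0.571], [0.448, 0.521], [0.504, 0.524]] [0.477  0.5537 0.003 ] [0.04  0.054 0.074 0.058 0.056]
side door_handle 0.62 [252.896 184.8  ] 2929
top proj handle,peg [307.38460849 177.43915553] [289.90686297 164.530354  ]
[[ 0.38  -0.925  0.   ]
 [-0.925 -0.38  -0.   ]
 [ 0.    -0.    -1.   ]]
```

Request:
drive_tool(
  commands=[
    {"tz":-35,"hand":0},
    {"tz":-35,"hand":0},
    {"tx":-28,"ty":-32,"hand":0},
    {"tx":-28,"ty":-32,"hand":0},
    {"tx":-28,"ty":-32,"hand":0},
    {"tx":-28,"ty":-32,"hand":0},
    {"tx":-28,"ty":-32,"hand":0},
    {"tx":-28,"ty":-32,"hand":0},
    {"tx":-28,"ty":-32,"hand":0},
    {"tx":-28,"ty":-32,"hand":0},
    {"tx":-28,"ty":-32,"hand":0},
    {"tx":-28,"ty":-32,"hand":0},
    {"tx":-28,"ty":-32,"hand":0},
    {"tx":-28,"ty":-32,"hand":0},
    {"tx":-28,"ty":-32,"hand":0},
    {"tx":-28,"ty":-32,"hand":0},
    {"tx":-28,"ty":-32,"hand":0},
    {"tx":-28,"ty":-32,"hand":0},
  ],
)

```text
$.commands[0]: bad value
```

Request:
drive_tool(
  commands=[
    {"spin":8},
    {"spin":8},
    {"spin":7.3},
    {"spin":0},
  ],
)

```text
$.commands[0]: bad value
```

Request:
drive_tool(
  commands=[
    {"tx":0,"ty":0,"tz":-35,"spin":0,"hand":0},
    {"tx":0,"ty":0,"tz":-35,"spin":0,"hand":0},
  ],
  squeeze=40,
)

```text
clock: 1.9
eef_pos: [0.2563, -0.6237, 0.3009]
tool_rot: [0.831, -0.557, -0.001, -0.001]
ft_force: [-0.2, -1.0, 0.2]
opening: 0.0593
```

Request:
drive_tool(
  commands=[
    {"tx":-28,"ty":-32,"tz":0,"spin":0,"hand":0},
    {"tx":-28,"ty":-32,"tz":0,"spin":0,"hand":0},
    {"tx":-28,"ty":-32,"tz":0,"spin":0,"hand":0},
    {"tx":-28,"ty":-32,"tz":0,"spin":0,"hand":0},
    {"tx":-28,"ty":-32,"tz":0,"spin":0,"hand":0},
    {"tx":-28,"ty":-32,"tz":0,"spin":0,"hand":0},
    {"tx":-28,"ty":-32,"tz":0,"spin":0,"hand":0},
    {"tx":-28,"ty":-32,"tz":0,"spin":0,"hand":0},
    {"tx":-28,"ty":-32,"tz":0,"spin":0,"hand":0},
    {"tx":-28,"ty":-32,"tz":0,"spin":0,"hand":0},
    {"tx":-28,"ty":-32,"tz":0,"spin":0,"hand":0},
    {"tx":-28,"ty":-32,"tz":0,"spin":0,"hand":0},
    {"tx":-28,"ty":-32,"tz":0,"spin":0,"hand":0},
    {"tx":-28,"ty":-32,"tz":0,"spin":0,"hand":0},
    {"tx":-28,"ty":-32,"tz":0,"spin":0,"hand":0},
    {"tx":-28,"ty":-32,"tz":0,"spin":0,"hand":0},
    {"tx":0,"ty":0,"tz":0,"spin":8,"hand":0},
    {"tx":0,"ty":0,"tz":0,"spin":8,"hand":0},
    {"tx":0,"ty":0,"tz":0,"spin":7.3,"hand":0},
    {"tx":0,"ty":0,"tz":0,"spin":0,"hand":0},
  ],
)

```text
clock: 3.9
eef_pos: [0.5599, -0.0153, 0.3014]
tool_rot: [-0.701, 0.713, -0.0, -0.0]
ft_force: [-0.4, -0.3, 0.6]
opening: -0.0004
```

Request:
drive_tool(
  commands=[
    {"tx":0,"ty":0,"tz":36,"spin":0,"hand":0},
    {"tx":0,"ty":0,"tz":36,"spin":0,"hand":0},
    {"tx":0,"ty":0,"tz":30,"spin":0,"hand":0},
    {"tx":0,"ty":0,"tz":7,"spin":0,"hand":0},
    {"tx":10,"ty":0,"tz":0,"spin":0,"hand":0},
    {"tx":10,"ty":0,"tz":0,"spin":0,"hand":0},
    {"tx":10,"ty":0,"tz":0,"spin":0,"hand":0},
    {"tx":10,"ty":0,"tz":0,"spin":0,"hand":0},
    {"tx":10,"ty":0,"tz":0,"spin":0,"hand":0},
    {"tx":10,"ty":0,"tz":0,"spin":0,"hand":0},
  ],
)

```text
clock: 4.9
eef_pos: [0.5596, -0.0757, 0.1933]
tool_rot: [-0.701, 0.713, -0.001, 0.001]
ft_force: [0.7, 2.5, 2.3]
opening: -0.0002
```

Request:
drive_tool(
  commands=[
    {"tx":13,"ty":0,"tz":0,"spin":0,"hand":0},
    {"tx":13,"ty":0,"tz":0,"spin":0,"hand":0},
    {"tx":13,"ty":0,"tz":0,"spin":0,"hand":0},
    {"tx":13,"ty":0,"tz":0,"spin":0,"hand":0},
    {"tx":13,"ty":0,"tz":0,"spin":0,"hand":0},
    {"tx":13,"ty":0,"tz":0,"spin":0,"hand":0},
    {"tx":13,"ty":0,"tz":0,"spin":0,"hand":0},
    {"tx":13,"ty":0,"tz":0,"spin":0,"hand":0},
    {"tx":13,"ty":0,"tz":0,"spin":0,"hand":0},
    {"tx":13,"ty":0,"tz":0,"spin":0,"hand":0},
    {"tx":10,"ty":0,"tz":0,"spin":0,"hand":0},
    {"tx":5,"ty":0,"tz":0,"spin":0,"hand":0},
  ],
)

```text
clock: 6.1
eef_pos: [0.5559, -0.2222, 0.192]
tool_rot: [-0.7, 0.714, 0.0, -0.0]
ft_force: [-0.6, 3.1, 1.2]
opening: 0.0001
```

Request:
drive_tool(
  commands=[
    {"tx":4,"ty":0,"tz":0,"spin":0,"hand":0},
    {"tx":4,"ty":0,"tz":0,"spin":0,"hand":0},
    {"tx":3,"ty":0,"tz":0,"spin":0,"hand":0},
  ],
)

```text
clock: 6.4
eef_pos: [0.5559, -0.2313, 0.192]
tool_rot: [-0.701, 0.713, 0.0, -0.0]
ft_force: [-1.6, 1.1, 0.7]
opening: -0.0
```

Request:
drive_tool(
  commands=[
    {"tx":4,"ty":0,"tz":0,"spin":0,"hand":0},
    {"tx":4,"ty":0,"tz":0,"spin":0,"hand":0},
  ],
)

```text
clock: 6.6
eef_pos: [0.5558, -0.2393, 0.192]
tool_rot: [-0.701, 0.713, 0.0, -0.0]
ft_force: [-1.4, 2.1, -0.9]
opening: -0.0002
```

Request:
drive_tool(
  commands=[
    {"tx":3,"ty":0,"tz":0,"spin":0,"hand":0},
    {"tx":3,"ty":0,"tz":0,"spin":0,"hand":0},
  ],
)

```text
clock: 6.8
eef_pos: [0.5558, -0.2411, 0.192]
tool_rot: [-0.702, 0.712, 0.003, 0.002]
ft_force: [-3.5, 13.2, 2.9]
opening: 0.0
```

Request:
drive_tool(
  commands=[
    {"tx":3,"ty":0,"tz":0,"spin":0,"hand":0},
  ],
)

```text
clock: 6.9
eef_pos: [0.5558, -0.2411, 0.192]
tool_rot: [-0.702, 0.712, 0.005, 0.002]
ft_force: [-4.9, 18.8, 5.5]
opening: 0.0
```

Request:
drive_tool(
  commands=[
    {"tx":-12,"ty":0,"tz":0,"spin":0,"hand":0},
    {"tx":-15,"ty":0,"tz":0,"spin":0,"hand":0},
    {"tx":0,"ty":0,"tz":-40,"spin":0,"hand":70},
    {"tx":0,"ty":0,"tz":-40,"spin":0,"hand":70},
    {"tx":0,"ty":0,"tz":-40,"spin":0,"hand":70},
    {"tx":0,"ty":0,"tz":0,"spin":0,"hand":70},
  ],
)

```text
clock: 7.5
eef_pos: [0.5598, -0.2224, 0.3194]
tool_rot: [-0.701, 0.713, -0.007, 0.003]
ft_force: [-0.5, 0.6, -0.0]
opening: 0.0583
```

```bash
python3 - <<'E'
from h import *
P={n:read_camera(n) for n in("top","side")}
for n in P: cv2.imwrite(f"pics/{n}1.png",P[n]["img"])
for k,z in dict(door_handle=.212,peg=.147,gauge=.025,gauge_bail=.157,tee=.012).items():
    L={n:landmark_of(P[n],k) for n in P}
    for n in P:
        for r in L[n][:2]: print(k,n,round(r["score"],2),px(r).round(1),atz(P[n],px(r),z).round(4))
    if L["top"] and L["side"]: print("  tri",tri(P["top"],px(L["top"][0]),P["side"],px(L["side"][0])))
for n in P:
    for r in masks_of(P[n],"gauge")[:1]: ys,xs=np.where(r["pixels"]); print(n,r["score"],xs.min(),xs.max(),ys.min(),ys.max())
a=cv2.resize(P["top"]["img"][135:225,240:420],(800,400),interpolation=2)
b=cv2.resize(P["side"]["img"][130:260,190:330],(400,371),interpolation=2)
cv2.imwrite("pics/c3.png",a);cv2.imwrite("pics/c4.png",cv2.resize(b,(646,600)))
E
```

```text
door_handle top 0.69 [378.5 181.9] [ 0.5477 -0.2598  0.212 ]
door_handle top 0.15 [283.8 213. ] [0.4586 0.0095 0.212 ]
door_handle side 0.75 [303.5 137.5] [ 0.5703 -0.2645  0.212 ]
  tri (array([ 0.55087628, -0.25274553,  0.22753213]), np.float64(0.01638484578439535))
peg top 0.92 [286.7 162.5] [0.6242 0.0009 0.147 ]
peg side 0.69 [239.2 187.2] [ 0.612  -0.0029  0.147 ]
  tri (array([ 0.6203278 , -0.00256657,  0.14339889]), np.float64(0.011749308566878135))
gauge top 0.63 [292.9 171.6] [ 0.6293 -0.0188  0.025 ]
gauge side 0.75 [238.4 211.3] [0.6239 0.0024 0.025 ]
  tri (array([ 0.6414492 , -0.01670041, -0.00654732]), np.float64(0.008441239486844745))
gauge_bail top 0.77 [288.2 165.8] [ 0.6111 -0.0034  0.157 ]
gauge_bail side 0.83 [238.6 181. ] [ 0.6255 -0.0145  0.157 ]
  tri (array([ 0.60695628, -0.0020173 ,  0.17803413]), np.float64(0.0044323094816700395))
tee top 0.48 [283.9 211.8] [0.5005 0.0103 0.012 ]
top 0.97 274 305 161 183
```

View pics/c3.png

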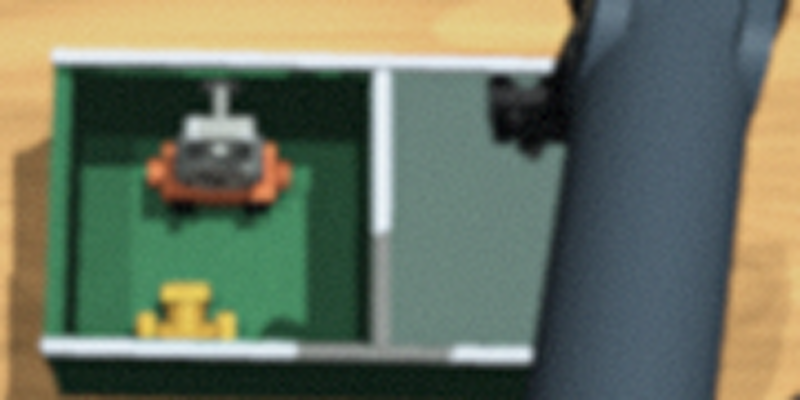

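View pics/c4.png

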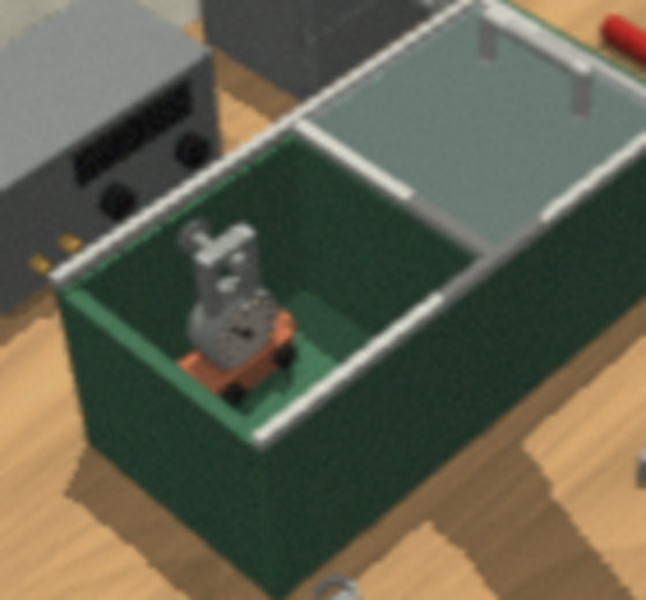

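```bash
python3 - <<'E'
from h import *
P={n:read_camera(n) for n in("top","side")}
for c in((189,115),(257,118),(258,135),(187,133)): print("top",atz(P["top"],(240+c[0]/4.444,135+c[1]/4.444),.157).round(4))
for c in((195,252),(233,226),(257,232),(215,262)): print("side",atz(P["side"],(190+c[0]/4.614,130+c[1]/4.614),.157).round(4))
# project hypothesised box of bail top
for y in(-.022,.022):
  for x in(.007,-.007):
    X=[.618+x,-.008+y,.157]; t=proj(P["top"],X);s=proj(P["side"],X)
    print(x,y,((t-[240,135])*4.444).round(),((s-[190,130])*4.614).round())
E
```

```text
top [0.6264 0.0133 0.157 ]
top [ 0.6241 -0.0321  0.157 ]
top [ 0.6123 -0.0326  0.157 ]
top [0.6139 0.0146 0.157 ]
side [0.6287 0.0101 0.157 ]
side [ 0.6276 -0.0249  0.157 ]
side [ 0.6111 -0.0319  0.157 ]
side [0.6117 0.0075 0.157 ]
0.007 -0.022 [254. 117.] [241. 224.]
-0.007 -0.022 [254. 137.] [255. 234.]
0.007 0.022 [188. 117.] [195. 258.]
-0.007 0.022 [188. 137.] [209. 268.]
```

Request:
drive_tool(
  commands=[
    {"tx":-36,"ty":-9,"tz":0,"spin":0,"hand":80},
    {"tx":-36,"ty":-9,"tz":0,"spin":0,"hand":80},
    {"tx":-36,"ty":-9,"tz":0,"spin":0,"hand":80},
    {"tx":-36,"ty":-9,"tz":0,"spin":0,"hand":80},
    {"tx":-36,"ty":-9,"tz":0,"spin":0,"hand":80},
    {"tx":-34,"ty":-10,"tz":0,"spin":0,"hand":80},
    {"tx":0,"ty":0,"tz":0,"spin":0,"hand":80},
    {"tx":0,"ty":0,"tz":0,"spin":0,"hand":80},
  ],
)

```text
clock: 9.1
eef_pos: [0.6151, -0.0074, 0.3122]
tool_rot: [-0.702, 0.712, -0.0, -0.0]
ft_force: [-0.0, 0.0, 0.1]
opening: 0.08
```

Request:
drive_tool(
  commands=[
    {"tx":2,"ty":-4,"tz":35,"spin":0,"hand":80},
    {"tx":0,"ty":0,"tz":35,"spin":0,"hand":80},
    {"tx":0,"ty":0,"tz":35,"spin":0,"hand":80},
    {"tx":0,"ty":0,"tz":30,"spin":0,"hand":80},
    {"tx":0,"ty":0,"tz":20,"spin":0,"hand":80},
    {"tx":0,"ty":0,"tz":15,"spin":0,"hand":80},
    {"tx":0,"ty":0,"tz":10,"spin":0,"hand":80},
  ],
)

```text
clock: 9.8
eef_pos: [0.6187, -0.012, 0.1313]
tool_rot: [-0.7, 0.714, 0.0, -0.001]
ft_force: [0.1, -0.9, -0.1]
opening: 0.0799
```

```bash
python3 - <<'E'
from h import *
print({k:v for k,v in bot.read_state().items() if k in("eef_pos","ft_force")})
p=read_camera("side"); cv2.imwrite("pics/c5.png",cv2.resize(p["img"][110:250,170:330],(686,600),interpolation=2))
E
```

```text
{'eef_pos': array([ 0.61867847, -0.01195434,  0.13127427]), 'ft_force': array([ 0.10099579, -0.88457759, -0.12743473])}
```

View pics/c5.png

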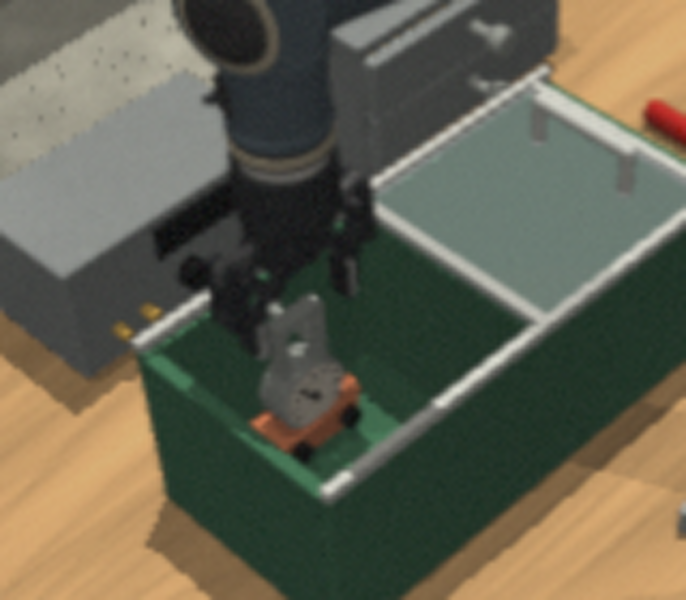

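Request:
drive_tool(
  commands=[
    {"tx":-3,"ty":0,"tz":8,"spin":0,"hand":80},
    {"tx":0,"ty":0,"tz":5,"spin":0,"hand":70},
    {"tx":0,"ty":0,"tz":0,"spin":0,"hand":62},
    {"tx":0,"ty":0,"tz":0,"spin":0,"hand":56},
    {"tx":0,"ty":0,"tz":0,"spin":0,"hand":51},
    {"tx":0,"ty":0,"tz":0,"spin":0,"hand":47},
    {"tx":0,"ty":0,"tz":0,"spin":0,"hand":43},
    {"tx":0,"ty":0,"tz":0,"spin":0,"hand":35},
    {"tx":0,"ty":0,"tz":0,"spin":0,"hand":35},
    {"tx":0,"ty":0,"tz":0,"spin":0,"hand":35},
  ],
  squeeze=50,
)

```text
clock: 10.85
eef_pos: [0.6193, -0.0075, 0.1199]
tool_rot: [-0.701, 0.713, -0.0, 0.0]
ft_force: [-0.7, -0.7, 6.0]
opening: 0.0434
```

Request:
drive_tool(
  commands=[
    {"tx":0,"ty":0,"tz":-5,"spin":0,"hand":35},
    {"tx":0,"ty":0,"tz":-5,"spin":0,"hand":35},
    {"tx":0,"ty":0,"tz":-5,"spin":0,"hand":35},
    {"tx":0,"ty":0,"tz":0,"spin":0,"hand":35},
    {"tx":0,"ty":0,"tz":0,"spin":0,"hand":35},
  ],
)

```text
clock: 11.35
eef_pos: [0.6189, -0.0074, 0.1342]
tool_rot: [-0.701, 0.713, 0.0, -0.0]
ft_force: [-0.1, -0.0, -4.2]
opening: 0.0433
```

Request:
drive_tool(
  commands=[
    {"tx":0,"ty":6,"tz":0,"spin":0,"hand":35},
    {"tx":0,"ty":8,"tz":0,"spin":0,"hand":35},
    {"tx":0,"ty":8,"tz":0,"spin":0,"hand":35},
    {"tx":0,"ty":8,"tz":0,"spin":0,"hand":35},
    {"tx":0,"ty":8,"tz":0,"spin":0,"hand":35},
    {"tx":0,"ty":4,"tz":0,"spin":0,"hand":35},
    {"tx":0,"ty":0,"tz":0,"spin":0,"hand":35},
  ],
)

```text
clock: 12.05
eef_pos: [0.5764, -0.0067, 0.1345]
tool_rot: [-0.701, 0.713, -0.0, -0.0]
ft_force: [0.3, -0.2, -3.1]
opening: 0.0434
```

```bash
python3 - <<'E'
from h import *
p=read_camera("side"); cv2.imwrite("pics/c6.png",cv2.resize(p["img"][110:250,170:330],(686,600),interpolation=2))
E
```

```text
(no output)
```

View pics/c6.png

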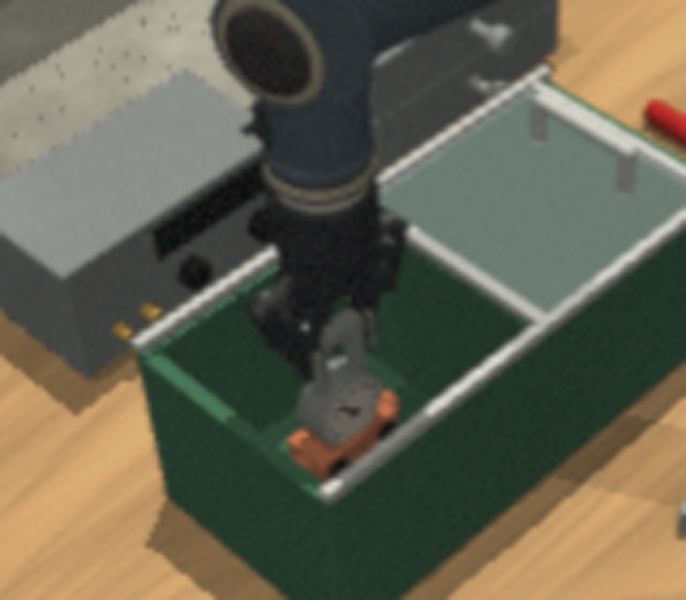

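Request:
drive_tool(
  commands=[
    {"tx":0,"ty":0,"tz":-10,"spin":0,"hand":35},
    {"tx":0,"ty":0,"tz":-20,"spin":0,"hand":35},
    {"tx":0,"ty":0,"tz":-30,"spin":0,"hand":35},
    {"tx":0,"ty":0,"tz":-30,"spin":0,"hand":35},
    {"tx":0,"ty":0,"tz":-30,"spin":0,"hand":35},
    {"tx":0,"ty":0,"tz":-30,"spin":0,"hand":35},
    {"tx":0,"ty":0,"tz":-20,"spin":0,"hand":35},
    {"tx":0,"ty":0,"tz":-10,"spin":0,"hand":35},
    {"tx":0,"ty":0,"tz":0,"spin":0,"hand":35},
  ],
)

```text
clock: 13.0
eef_pos: [0.5779, -0.0064, 0.316]
tool_rot: [-0.701, 0.713, -0.001, 0.001]
ft_force: [-1.0, -1.1, -3.6]
opening: 0.0432
```

Request:
drive_tool(
  commands=[
    {"tx":-10,"ty":2,"tz":0,"spin":0,"hand":35},
    {"tx":-20,"ty":5,"tz":0,"spin":0,"hand":35},
    {"tx":-28,"ty":7,"tz":0,"spin":0,"hand":35},
    {"tx":-28,"ty":7,"tz":0,"spin":0,"hand":35},
    {"tx":-28,"ty":7,"tz":0,"spin":0,"hand":35},
    {"tx":-28,"ty":7,"tz":0,"spin":0,"hand":35},
    {"tx":-28,"ty":7,"tz":0,"spin":0,"hand":35},
    {"tx":-28,"ty":7,"tz":0,"spin":0,"hand":35},
    {"tx":-28,"ty":7,"tz":0,"spin":0,"hand":35},
    {"tx":-28,"ty":7,"tz":0,"spin":0,"hand":35},
    {"tx":-28,"ty":7,"tz":0,"spin":0,"hand":35},
    {"tx":-28,"ty":7,"tz":0,"spin":0,"hand":35},
    {"tx":-22,"ty":6,"tz":0,"spin":0,"hand":35},
    {"tx":-12,"ty":4,"tz":0,"spin":0,"hand":35},
    {"tx":-4,"ty":1,"tz":0,"spin":0,"hand":35},
    {"tx":0,"ty":0,"tz":0,"spin":0,"hand":35},
    {"tx":0,"ty":0,"tz":0,"spin":0,"hand":35},
  ],
)

```text
clock: 14.7
eef_pos: [0.4956, 0.3412, 0.3139]
tool_rot: [-0.7, 0.714, -0.001, -0.001]
ft_force: [-0.1, -0.8, -4.3]
opening: 0.0435
```

Request:
drive_tool(
  commands=[
    {"tx":0,"ty":1,"tz":12,"spin":0,"hand":35},
    {"tx":-1,"ty":0,"tz":25,"spin":0,"hand":35},
    {"tx":0,"ty":0,"tz":30,"spin":0,"hand":35},
    {"tx":0,"ty":0,"tz":30,"spin":0,"hand":35},
    {"tx":0,"ty":0,"tz":30,"spin":0,"hand":35},
    {"tx":0,"ty":0,"tz":30,"spin":0,"hand":35},
    {"tx":0,"ty":0,"tz":20,"spin":0,"hand":35},
    {"tx":0,"ty":0,"tz":12,"spin":0,"hand":35},
    {"tx":0,"ty":0,"tz":0,"spin":0,"hand":35},
    {"tx":0,"ty":0,"tz":0,"spin":0,"hand":35},
  ],
)

```text
clock: 15.7
eef_pos: [0.4946, 0.3438, 0.1259]
tool_rot: [-0.701, 0.713, -0.0, 0.001]
ft_force: [0.2, -0.2, -3.0]
opening: 0.0432
```

```bash
python3 - <<'E'
from h import *
P={n:read_camera(n) for n in("side","top")}
z=bot.read_state()["eef_pos"][2]-.095; print(z)
for n in P:
  for k,h in(("gauge",z),("gauge_bail",z+.132)):
    for r in landmark_of(P[n],k)[:1]: print(n,k,round(r["score"],2),px(r).round(1),atz(P[n],px(r),h).round(4))
cv2.imwrite("pics/c7.png",cv2.resize(P["side"]["img"][200:350,110:290],(720,600),interpolation=2))
E
```

```text
0.03174711231856181
side gauge 0.93 [186.2 300.6] [0.4871 0.3389 0.0317]
side gauge_bail 0.63 [173.2 272.5] [0.5035 0.3387 0.1637]
top gauge 0.69 [445.1 243. ] [ 0.3953 -0.4974  0.0317]
```

View pics/c7.png

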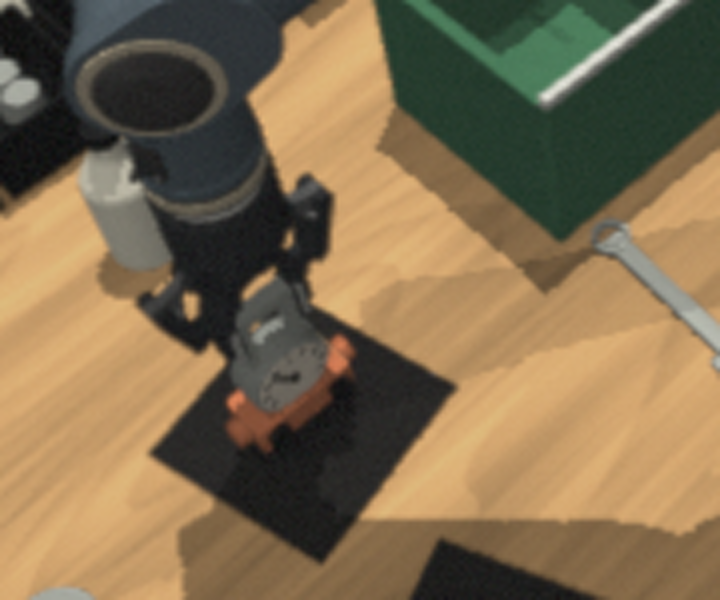

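Request:
drive_tool(
  commands=[
    {"tx":1,"ty":0,"tz":8,"spin":0,"hand":35},
    {"tx":0,"ty":0,"tz":7,"spin":0,"hand":35},
    {"tx":0,"ty":0,"tz":4,"spin":0,"hand":35},
    {"tx":0,"ty":0,"tz":3,"spin":0,"hand":35},
    {"tx":0,"ty":0,"tz":2,"spin":0,"hand":35},
    {"tx":0,"ty":0,"tz":0,"spin":0,"hand":35},
  ],
)

```text
clock: 16.6
eef_pos: [0.4938, 0.3427, 0.1009]
tool_rot: [-0.701, 0.713, 0.0, -0.0]
ft_force: [0.5, -0.2, -3.5]
opening: 0.0433
```

Request:
drive_tool(
  commands=[
    {"tx":0,"ty":0,"tz":1,"spin":0,"hand":35},
    {"tx":0,"ty":0,"tz":1,"spin":0,"hand":35},
    {"tx":0,"ty":0,"tz":0,"spin":0,"hand":35},
  ],
)

```text
clock: 16.9
eef_pos: [0.4939, 0.3428, 0.0993]
tool_rot: [-0.701, 0.713, -0.0, 0.0]
ft_force: [-0.3, 0.2, -3.3]
opening: 0.0434
```

Request:
drive_tool(
  commands=[
    {"tx":0,"ty":0,"tz":1,"spin":0,"hand":35},
    {"tx":0,"ty":0,"tz":0,"spin":0,"hand":35},
  ],
)

```text
clock: 17.1
eef_pos: [0.4939, 0.3427, 0.0982]
tool_rot: [-0.701, 0.713, -0.0, -0.0]
ft_force: [0.3, 0.4, -3.3]
opening: 0.0438
```

Request:
drive_tool(
  commands=[
    {"tx":0,"ty":0,"tz":1,"spin":0,"hand":35},
    {"tx":0,"ty":0,"tz":0,"spin":0,"hand":35},
  ],
)

```text
clock: 17.3
eef_pos: [0.494, 0.3428, 0.0981]
tool_rot: [-0.701, 0.713, -0.0, 0.0]
ft_force: [-1.4, -1.6, 3.9]
opening: 0.0435
```

Request:
drive_tool(
  commands=[
    {"tx":0,"ty":0,"tz":0,"spin":0,"hand":46},
    {"tx":0,"ty":0,"tz":0,"spin":0,"hand":52},
    {"tx":0,"ty":0,"tz":0,"spin":0,"hand":60},
    {"tx":0,"ty":0,"tz":0,"spin":0,"hand":70},
    {"tx":0,"ty":0,"tz":0,"spin":0,"hand":75},
    {"tx":0,"ty":0,"tz":0,"spin":0,"hand":75},
    {"tx":0,"ty":0,"tz":-8,"spin":0,"hand":75},
    {"tx":0,"ty":0,"tz":-20,"spin":0,"hand":75},
    {"tx":0,"ty":0,"tz":-30,"spin":0,"hand":75},
    {"tx":0,"ty":0,"tz":-35,"spin":0,"hand":75},
    {"tx":0,"ty":0,"tz":-35,"spin":0,"hand":75},
    {"tx":0,"ty":0,"tz":-35,"spin":0,"hand":75},
    {"tx":30,"ty":0,"tz":0,"spin":0,"hand":75},
    {"tx":35,"ty":0,"tz":0,"spin":0,"hand":75},
    {"tx":35,"ty":0,"tz":0,"spin":0,"hand":75},
    {"tx":35,"ty":0,"tz":0,"spin":0,"hand":75},
    {"tx":30,"ty":0,"tz":0,"spin":0,"hand":75},
    {"tx":10,"ty":0,"tz":0,"spin":0,"hand":75},
    {"tx":0,"ty":0,"tz":0,"spin":0,"hand":75},
  ],
)

```text
clock: 19.2
eef_pos: [0.4913, 0.1666, 0.2608]
tool_rot: [-0.7, 0.714, -0.0, 0.0]
ft_force: [0.0, -0.2, 0.4]
opening: 0.0747
```

```bash
python3 - <<'E'
from h import *
P={n:read_camera(n) for n in("side","top")}
for n in P:
  for k,h in(("gauge",.003),("gauge_bail",.135),("mat",0),("door_handle",.212),("tee",.012),("mandrel",0),("oil",0),("jar",0)):
    for r in landmark_of(P[n],k)[:1]: print(n,k,round(r["score"],2),px(r).round(1),atz(P[n],px(r),h).round(4))
a=cv2.resize(P["top"]["img"][80:360,90:470],(760,560)); b=P["side"]["img"]
cv2.imwrite("pics/c8.png",np.hstack([cv2.resize(a,(400,295)),cv2.resize(b,(393,295))]))
cv2.imwrite("pics/c9.png",np.hstack([cv2.resize(P["top"]["img"][170:260,130:240],(396,324),interpolation=2),cv2.resize(b[240:350,120:250],(383,324),interpolation=2)]))
print(bot.read_state()["ft_force"])
E
```

```text
side gauge 0.75 [184.3 303.6] [0.4993 0.3428 0.003 ]
side gauge_bail 0.71 [175.4 278.7] [0.5024 0.3396 0.135 ]
side mat 0.7 [186.5 303.9] [0.4955 0.3384 0.    ]
side door_handle 0.88 [305.4 136.4] [ 0.5693 -0.2731  0.212 ]
side mandrel 0.43 [184.9 303.6] [0.4996 0.3409 0.    ]
side oil 0.71 [146.6 261.3] [0.7054 0.3301 0.    ]
side jar 0.63 [136.1 368.5] [0.4464 0.5487 0.    ]
top gauge 0.82 [181.3 216.1] [0.4891 0.3411 0.003 ]
top gauge_bail 0.84 [173.4 207. ] [0.4923 0.3391 0.135 ]
top mat 0.75 [183.3 216.9] [0.4871 0.3353 0.    ]
top door_handle 0.97 [379.8 180.7] [ 0.5513 -0.2636  0.212 ]
top tee 0.75 [281.1 212.6] [0.4979 0.0192 0.012 ]
top mandrel 0.67 [356.6 255.5] [ 0.3613 -0.2197  0.    ]
top oil 0.64 [186.8 152.9] [0.7025 0.3314 0.    ]
top jar 0.89 [114.6 226.4] [0.4561 0.5619 0.    ]
[ 0.00025164 -0.1688292  -0.03336902]
```

View pics/c8.png

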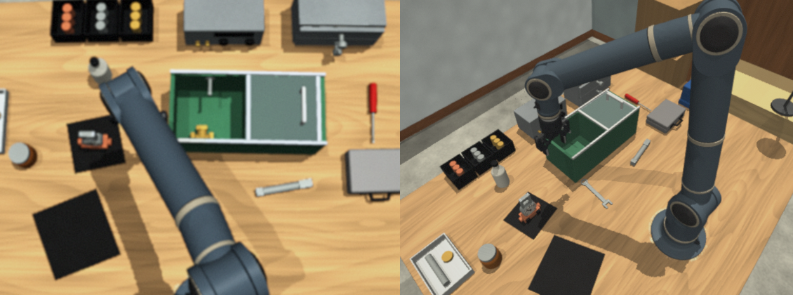

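View pics/c9.png

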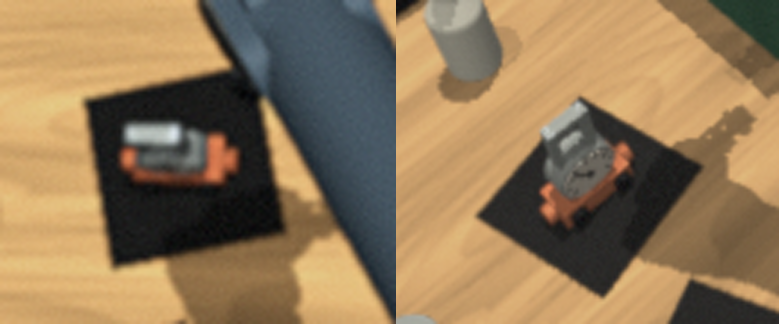

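The gauge stands upright in the middle of the smaller mat, the door is open, and the gripper is clear of everything.

```bash
python3 -c "
from station import bot
print(bot.hand_in(), bot.read_state()['clock'])"
```

```text
the job is handed in; nothing more can be done
the job is handed in; nothing more can be done
```

I pushed the door by its handle until it hit its stop (about 19 N at contact), then lifted the gauge off its peg by the bail. I set it down on the smaller (160 mm) mat with about 4 N of contact and let go. The clock read about 19 s when I backed off.

The last pictures show:
- **Gauge:** it stands upright, at about (0.49–0.50, 0.34). My measured mat centre is (0.494, 0.3425), so the two agree to about 5 mm.
- **Door:** it is still fully open, with the handle at y of about −0.26 to −0.27.
- **Other things:** they look unmoved, and the tool force is about 0. Between the pictures before and after placing the gauge, the network's tee and jar positions differed by about 1 cm. I took that as detection noise, since the arm never came near either.
- **Disagreements:** the network's handle and bail points differed by 1–2 cm between cameras, so I relied on my own fit of the cabinet and bail edges. In the side view it also put a low-score "mandrel" (0.43) on the gauge. In the top view the mandrel is where it was.

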